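# Buff the valve caps on the hand-cranked turntable

## Task

Buff the six blue valve caps: with the red crank knob, turn the heavy turntable anticlockwise (seen from above) up to one turn every 4 seconds and keep it there for 6 seconds without a break (each turn between 3.6 and 4.5 s), then bring it to rest with the outer end of its white line at the red pointer by the funnel (within 15 mm) and let go. Drive it only through the crank, touching neither the disc nor the yellow brake block, never let the turntable go faster than a turn in 2.5 s or run backwards, and leave the other things on the shelf where they are.

Things in the scene. Friction and masses are not known exactly. Their poses are not given: they have to be found in the camera images.
- turntable (a joint): angle of the turntable about its upright axis, rad, growing anticlockwise seen from above, no stops, counting on over full turns; a multiple of 2 pi when the white line is at the pointer. Steel disc 290 mm across, nominally 9.5 kg, inertia 0.10 kg m2 (hidden, +-30 %). Drag: the brake block, nominally 0.09 N m (hidden, about 0.035 to 0.17), plus 0.01 N m dry in the bearing and 0.002 N m s/rad
- crank (a joint): angle of the crank arm relative to the turntable, rad, anticlockwise; 0: arm over the white line. It drives the disc only through a coaxial grease clutch: torque 0.10 N m per rad/s of slip (crank minus disc speed). So the disc follows with a time constant of about 1 s, moves only while the crank turns faster than drag/0.10 (nominally 1 rad/s), and runs on for about 1 s if the crank is held
- knob (a point): middle of the upright red crank knob, a cylinder 32 mm across and 44 mm tall that spins freely on its pin, 70 mm from the turntable's axis, its middle 189 mm over the shelf, its foot 167 mm. Take it from above; the crank arm just under it has its top at 164 mm
- spindle (a point): point on the turntable's axis at the height of its top face, 112 mm over the shelf; the axis is upright. The stand (green plate and post) is bolted down
- pointer (a point): tip of the fixed red pointer, 130 mm from the axis, given at the height of the disc's top face (the pointer hangs 7 to 15 mm above it). Behind it stand the tin funnel and clear cup, lower than 112 mm. The grey felt pad on its bracket, 150 mm tall, stands a quarter turn clockwise of the pointer
- mark (a point): outer end of the white line on the turntable's dark top face, 130 mm from the axis; it comes under pointer when the turntable angle is a multiple of 2 pi. Six blue caps stand on the disc 75 mm from the axis, tops 140 mm over the shelf
- brake_block: yellow block 52 x 40 x 34 mm, nominally 0.13 kg, loose in an open guide a quarter turn anticlockwise of the pointer; it rests on the rim 120 mm from the axis and drags on it. Origin under its centre; its top is 146 mm over the shelf. Leave it alone
- pencil_gauge: steel pencil tire gauge, a bystander lying or standing loose at the side; origin under its centre
- valve_stem: black rubber valve stem, a bystander lying or standing loose at the side; origin under its centre
- core_tool: yellow valve core tool, a bystander lying or standing loose at the side; origin under its centre
- cap_jar: jar with a blue lid, a bystander lying or standing loose at the side; origin under its centre
- rubber_ring: black rubber ring, a bystander lying or standing loose at the side; origin under its centre

How it is judged:
On the way, in this order (a step that is already met when the one before it is completed fails the run):
1. the turntable runs anticlockwise at 1.37 to 1.77 rad/s (a turn in 3.55 to 4.59 s) for 6 s without a break (velocity of joint turntable between 1.37 and 1.77 rad/s), for 6 s.
2. the turntable stands still with the end of its white line within 20 mm of the pointer (horizontal distance between mark and pointer below 0.02 m and velocity of joint turntable between -0.05 and 0.05 rad/s), for 0.5 s.
At the end, for the whole second after the job is handed in: turntable at rest (under 0.05 rad/s) with the outer end of the white line within 20 mm of the pointer tip, seen from above; crank at rest and released (all of step 2 and velocity of joint crank between -0.1 and 0.1 rad/s); the robot touches nothing.
It fails at once if the turntable goes faster than 2.55 rad/s (velocity of joint turntable above 2.55 rad/s).
It fails at once if the turntable runs backwards faster than 0.2 rad/s (velocity of joint turntable below -0.2 rad/s).
It fails at once if the robot pushes on the turntable or the brake block (contact force between any of the arm, the fingers and turntable_c0 above 1 N or contact force between any of the arm, the fingers and brake_block above 1 N).
It fails at once if a bystander is moved by more than 15 mm (distance of any of pencil_gauge, valve_stem, core_tool, cap_jar, rubber_ring from where it was at the start of the episode above 0.015 m).
It also fails if it takes over 61 s, if anything falls off the work surface, if the arm or the gripper's body presses on something with over 40 N, if the wrist force passes 120 N, or if a joint passes its speed limit or range.

## Robot

A 6-joint arm with a two-finger parallel gripper is mounted at the origin on the work surface. World frame = base frame: x ahead of the robot, y to its left, z up, the work surface at z = 0. Lengths are in m, angles in rad, forces in N, time in s.
With the tool pointing down it reaches from about 0.275 to 0.775 m from the base axis. Payload 14.6 kg.
Tool frame: the origin (TCP) lies on the centre line of the jaws, within the pads' length; the fingertips stand robot.tcp_to_tips ahead of it and the grasp point (between the pads) lies 5 mm behind it (robot.tcp_to_tips is the distance from the TCP to the fingertips, in m); z points along the fingers, y is the line along which they close (so a half turn about z gives the same grasp; the last joint's range is limited). The gripper opens to 85 mm and grips with 20 to 120 N. Pads are 22 mm wide; open, the fingers measure 114 mm over their backs; the gripper's body (76 mm by 85 mm) begins 54 mm behind the grasp point. The pads swing forward as they close: fully open they stand 13 mm farther back than shut.
Start: joints at [1.045, 0.263, -0.048, 1.259, 0, 1.415], TCP at [0.19, 0.489, 0.245] pointing down, gripper open.
Joint ranges: [-2.65, 2.65], [-0.89, 1.7], [-1.18, 1.37], [-2.13, 2.11], [-1.35, 1.29], [-3.14, 3.14]. Speed limits (rad/s): [1.89, 1.89, 2.57, 2.79, 3.14, 3.14].

## Interface

Orientations are given as [roll, pitch, yaw] about the fixed x, y, z axes, in that order (R = Rz(yaw) Ry(pitch) Rx(roll)).
In Python, from station import sensors, imaging, robot gives the robot as it stands.
- The arm moves only by the tool send_rows, never from a script. Its argument "rows" is a list of rows, each an object with "turn": the turn, a rotation vector about the tool's x, y, z each as a share of 180 degrees, from -1 to 1, a list of three; "slide": the shift along the tool's x, y, z each as a share of 0.4 m, from -1 to 1, a list of three; "fingers": the closure, from 0 (fully open) to 1 (shut). A call has 1 to 8 rows; each row shifts and turns the commanded pose from where the row before left it, along the tool's axes as they then stand; what a row does not reach is not made up. A row lasts 1/8 s, in which the tool goes at most 62.5 mm and 10.7 degrees, less where a joint would pass 70% of its speed; a pose out of reach is approached as far as the arm can. A call with a number of a shift or a turn outside -1 to 1 is refused whole. A call with a gripper value outside its range is refused whole. The fingers move at their own pace and stop on an object; the grip force is fixed at half the most. Time passes only in rows, so rows that do not move let the fingers close. It gives the time, the measured TCP pose, the force, the opening and the grip force at its end, in the units of the state.
- sensors.sense(): the state, without advancing time (a new reading comes with each control period).
- imaging.capture(name): name is "scene" or "top"; returns the picture (384x512x3 uint8, red, green, blue); there is no depth.
- imaging.camera_params(name): a dict with "fovy" (degrees; the focal length in pixels is half the picture's height over the tangent of half this angle, whatever the lens; pixels are square), "cx", "cy" (the principal point, pixels), "k1" (the pictures are not rectified: a ray, as slopes to the right and down, at radius r is drawn at 1 + k1 r^2 times it, then the intrinsics apply), "rvec" (rotation vector, rad) and "tvec" (3), from world to camera coordinates, as OpenCV has them. Camera axes: x right, y down, z forward; pixel columns grow to the right and rows downward; lengths in m; the calibration is good to about 2 mm. A picture is of the moment at which its call begins. camera_params takes no time and is no camera call.
- robot.hand_in(): hands the job in; it is judged then, once.
Trained networks look in the newest picture that a camera, given by its name, has taken for a name from the list of things; names that differ only in an ending like _2 or _b are one class to them, and where a whole thing is asked for, a point or a joint stands for the part that bears it (a point fixed in the world has none). Each returns a list of dicts, best first, with "score" (0 to 1); they miss things now and then, are a little off and sometimes report something else, mostly with a low value. They report only what shows in the picture. A call takes as long as a camera call.
- imaging.search_frame(camera, target): "centre" ([x, y, z] in m, in world coordinates, good to about 4 mm: the middle of the surface that is visible of it).
- imaging.tip_of(camera, target): "centre" ([x, y, z] in m, in world coordinates, good to about 4 mm: a listed point, or the origin of a listed thing).
The state is a dict: "time_s": time; "joint_pos": joint angles; "dq": joint speeds; "joint_efforts": joint torques, N m; "eef_pos": TCP position; "tcp_rot": TCP orientation; "wrist_force": force on the tool from outside, world axes, zero at the start; "torque": the same for the moment, N m; "opening": opening from 0.0 (shut) to 1.0 (fully open); "gripper_force": force on a finger pad.
Only numpy, scipy, OpenCV 4.12 (cv2) and the standard library are available. Lean on these libraries where they do the work, as an engineer would, in place of code of your own. Each camera call takes 0.05 s, during which the arm holds its last target. There are 200 camera calls.

## Working session

There is one attempt and no reset: what is moved stays moved. The work goes in short steps, Python scripts to look and compute and a tool call to move; the robot and the scene stay as the last step left them, time stands still between calls to the robot, and variables do not carry over. Pictures are saved under pics/ and viewed, at most 10 in all, crops included, and the job is handed in when it is done.

Besides the shell and the picture viewer there is one more tool, called in YAML: its name, and indented under it one key for each argument. send_rows: Moves the arm, as the interface text tells. Its arguments: {"type":"object","properties":{"rows":{"type":"array","items":{"type":"object","properties":{"turn":{"type":"array","items":{"type":"number","minimum":-1,"maximum":1}},"slide":{"type":"array","items":{"type":"number","minimum":-1,"maximum":1}},"fingers":{"type":"number"}}}}},"required":["rows"]}

```bash
ls; mkdir -p pics; python3 - <<'E'
from station import sensors, imaging, robot
import cv2
s=sensors.sense();print(s)
print(robot.tcp_to_tips)
ims=[]
for c in("scene","top"):
    im=imaging.capture(c);ims.append(im)
    for t in("knob","spindle","pointer","mark","brake_block","cap_jar"):
        r=imaging.tip_of(c,t)
        print(c,t,[(x['score'],[round(v,4) for v in x['centre']]) for x in r[:2]])
import numpy as np
cv2.imwrite("pics/a.png",cv2.resize(np.hstack(ims),(800,300))[:,:,::-1])
E
```

```text
pics
{'time_s': 0.0, 'joint_pos': array([ 1.04467695e+00,  2.63521020e-01, -4.89476721e-02,  1.25942831e+00,
        1.14984448e-05,  1.41549558e+00]), 'dq': array([-0.00016904, -0.00180716, -0.00129928, -0.00154006,  0.00111935,
        0.00062196]), 'joint_efforts': array([-8.35414085e-05, -6.37608361e+01,  3.84563684e+01,  1.38032614e-02,
       -1.72570999e-04,  1.71645200e-05]), 'eef_pos': array([0.19011044, 0.4890733 , 0.24482215]), 'tcp_rot': array([-3.14050700e+00, -1.81609834e-04,  2.77077391e+00]), 'wrist_force': array([-0.24835709, -0.19704939,  0.75570172]), 'torque': array([-0.02884286,  0.0411955 ,  0.00260331]), 'gripper_force': 0.0, 'opening': 0.9996211552541273}
0.014
scene knob [(0.7, [0.5943, -0.0047, 0.1888])]
scene spindle [(0.57, [0.5802, 0.0632, 0.1141])]
scene pointer [(0.79, [0.7001, 0.1062, 0.1125]), (0.38, [0.5401, 0.1734, 0.1131])]
scene mark [(0.89, [0.6404, -0.0543, 0.1188]), (0.49, [0.5767, 0.0624, 0.1112])]
scene brake_block [(0.68, [0.5409, 0.1733, 0.1127])]
scene cap_jar [(0.82, [0.6618, -0.4043, 0.0002])]
top knob [(0.56, [0.5938, -0.0105, 0.1853])]
top spindle [(0.79, [0.5774, 0.0626, 0.112])]
top pointer [(0.92, [0.7019, 0.1062, 0.1151])]
top mark [(0.94, [0.6349, -0.0543, 0.1129])]
top brake_block [(0.71, [0.6565, -0.4053, 0.0037])]
top cap_jar [(0.83, [0.6593, -0.403, 0.0019])]
```

View pics/a.png

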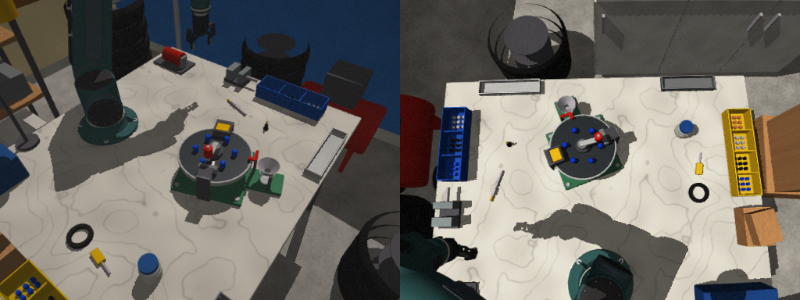

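Both views agree. The spindle is near (0.579, 0.063) and the knob near (0.594, -0.008), on the robot's side of the felt pad. The pointer is to the right of the disc by the funnel. I'll turn the tool to yaw π, then move over the knob at height.

send_rows:
  rows:
    - {"turn": [0, 0, -0.059], "slide": [0, 0, 0], "fingers": 0}
    - {"turn": [0, 0, -0.059], "slide": [0, 0, 0], "fingers": 0}
    - {"turn": [0, 0, 0], "slide": [-0.08, -0.1, 0], "fingers": 0}
    - {"turn": [0, 0, 0], "slide": [-0.08, -0.1, 0], "fingers": 0}
    - {"turn": [0, 0, 0], "slide": [-0.08, -0.1, 0], "fingers": 0}
    - {"turn": [0, 0, 0], "slide": [-0.08, -0.1, 0], "fingers": 0}
    - {"turn": [0, 0, 0], "slide": [-0.08, -0.1, 0], "fingers": 0}
    - {"turn": [0, 0, 0], "slide": [-0.08, -0.1, 0], "fingers": 0}

```text
time_s: 1.7
eef_pos: [0.3831, 0.2479, 0.2454]
tcp_rot: [3.141, 0.0, 3.142]
wrist_force: [0.5, 1.3, 0.1]
opening: 0.999
gripper_force: 0.0
```

send_rows:
  rows:
    - {"slide": [-0.08, -0.1, 0], "fingers": 0}
    - {"slide": [-0.08, -0.1, 0], "fingers": 0}
    - {"slide": [-0.08, -0.1, 0], "fingers": 0}
    - {"slide": [-0.08, -0.1, 0], "fingers": 0}
    - {"slide": [-0.08, -0.1, 0], "fingers": 0}
    - {"slide": [-0.08, -0.1, 0], "fingers": 0}

```text
invalid input
```

send_rows:
  rows:
    - {"turn": [0, 0, 0], "slide": [-0.088, -0.1065, 0], "fingers": 0}
    - {"turn": [0, 0, 0], "slide": [-0.088, -0.1065, 0], "fingers": 0}
    - {"turn": [0, 0, 0], "slide": [-0.088, -0.1065, 0], "fingers": 0}
    - {"turn": [0, 0, 0], "slide": [-0.088, -0.1065, 0], "fingers": 0}
    - {"turn": [0, 0, 0], "slide": [-0.088, -0.1065, 0], "fingers": 0}
    - {"turn": [0, 0, 0], "slide": [-0.088, -0.1065, 0], "fingers": 0}

```text
time_s: 2.45
eef_pos: [0.5944, -0.008, 0.2453]
tcp_rot: [3.142, 0.0, 3.141]
wrist_force: [0.6, 1.0, 0.3]
opening: 1.002
gripper_force: 0.0
```

```bash
cat > h.py <<'E'
from station import sensors, imaging, robot
import cv2, numpy as np
C=np.array([.5788,.0629]); PA=np.arctan2(.0433,.1222)
def pix(cam,P):
    p=imaging.camera_params(cam); f=192/np.tan(np.radians(p['fovy'])/2)
    R=cv2.Rodrigues(np.array(p['rvec'],float))[0]
    q=np.asarray(P)@R.T+np.array(p['tvec']); u=q[...,:2]/q[...,2:]
    u=u*(1+p['k1']*(u**2).sum(-1,keepdims=True))
    return u*f+[p['cx'],p['cy']]
def polar(cam,im,n=720):
    a=np.linspace(-np.pi,np.pi,n,endpoint=False); r=np.arange(.02,.15,.001)
    A,Rr=np.meshgrid(a,r); P=np.stack([C[0]+Rr*np.cos(A),C[1]+Rr*np.sin(A),0*A+.112],-1)
    m=pix(cam,P).astype(np.float32)
    return a,r,cv2.remap(im,m[...,0],m[...,1],cv2.INTER_LINEAR)
E
python3 - <<'E'
from h import *
print(sensors.sense()['eef_pos'])
L=[]
for c in("top","scene"):
    im=imaging.capture(c); a,r,p=polar(c,im); L+=[cv2.resize(p,(720,220))]
    print(c,'knobpx',pix(c,[.594,-.0076,.189]))
    x=pix(c,[.579,.063,.112]).astype(int); k=im[x[1]-70:x[1]+50,x[0]-90:x[0]+90]; cv2.imwrite(f"pics/k{c}.png",cv2.resize(k,(360,240),interpolation=1)[:,:,::-1])
cv2.imwrite("pics/b.png",np.vstack([np.vstack(L)[:,:,::-1],np.pad(np.hstack([cv2.imread("pics/ktop.png"),cv2.imread("pics/kscene.png")]),((0,0),(0,0),(0,0)))[:, :720]])[:600])
E
```

```text
[ 0.5943597  -0.00797675  0.24529396]
top knobpx [254.28817944 176.07560176]
scene knobpx [264.93589208 194.16928179]
```

View pics/b.png

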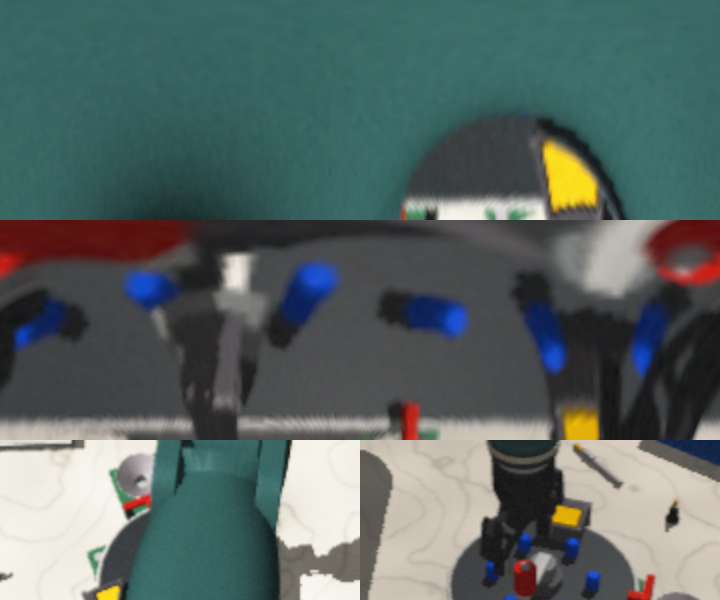

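```bash
cat >> h.py <<'E'
def phase(cam='scene',im=None):
    im=imaging.capture(cam) if im is None else im
    a=np.radians(np.arange(-180,180,.5)); r=np.arange(.066,.0841,.002); A,Rr=np.meshgrid(a,r)
    f=lambda A,Rr,z:cv2.remap(im,*[pix(cam,np.stack([C[0]+Rr*np.cos(A),C[1]+Rr*np.sin(A),0*A+z],-1)).astype(np.float32)[...,i] for i in(0,1)],cv2.INTER_LINEAR).astype(float)
    p=f(A,Rr,.140); b=np.clip(p[...,2]-p[...,:2].max(-1)-30,0,100)
    s=(b*np.exp(6j*A)).sum(); 
    r=np.arange(.09,.129,.002); A,Rr=np.meshgrid(a,r); q=f(A,Rr,.1125)
    w=np.clip(q.min(-1)-110,0,None).mean(0); w=np.convolve(w,np.ones(5)/5,'same')
    return np.angle(s)/6, abs(s)/b.sum(), np.degrees(a[w.argmax()]), w.max()
E
python3 - <<'E'
from h import *
im=imaging.capture('scene');ph=phase(im=im);print(np.degrees(ph[0]),ph[1:], np.degrees(PA))
h=cv2.cvtColor(im,cv2.COLOR_RGB2HSV);m=((h[...,0]<8)|(h[...,0]>172))&(h[...,1]>150)&(h[...,2]>60)
c=pix('scene',[.594,-.0076,.189]);ys,xs=np.nonzero(m);k=(abs(xs-c[0])<25)&(abs(ys-c[1])<25)
print(c,xs[k].mean(),ys[k].mean(),xs[k].min(),xs[k].max(),ys[k].min(),ys[k].max())
for z in(.167,.211):print(pix('scene',[.594,-.0076,z]))
print(pix('scene',[.604,-.0076,.189]),pix('scene',[.594,.0024,.189]))
for i in range(2):
  for t in('knob','spindle'):print(t,[(x['score'],x['centre']) for x in imaging.tip_of('scene',t)[:1]])
E
```

```text
27.215540216635212 (np.float64(0.8300500255906345), np.float64(-70.5), np.float64(0.45999999999999996)) 19.511127449824563
[264.93589208 194.16928179] 266.18064516129033 194.13548387096773 261 271 185 202
[264.95187202 199.55959758]
[264.91951317 188.61638558]
[267.87249052 195.737311  ] [267.07593877 192.04634364]
knob [(0.66, [0.5948, -0.003, 0.1891])]
spindle [(0.57, [0.5415, 0.1738, 0.1121])]
knob [(0.66, [0.5948, -0.003, 0.1891])]
spindle [(0.57, [0.5415, 0.1738, 0.1121])]
```

send_rows:
  rows:
    - {"turn": [0, 0, 0], "slide": [0, 0, 0.05], "fingers": 0}
    - {"turn": [0, 0, 0], "slide": [0, 0, 0.05], "fingers": 0}
    - {"turn": [0, 0, 0], "slide": [0, 0, 0.045], "fingers": 0}

```text
time_s: 3.18
eef_pos: [0.5928, -0.0052, 0.1871]
tcp_rot: [3.142, 0.0, -3.14]
wrist_force: [0.4, 0.2, 0.6]
opening: 1.001
gripper_force: 0.0
```

send_rows:
  rows:
    - {"turn": [0, 0, 0], "slide": [0, 0, 0], "fingers": 1}
    - {"turn": [0, 0, 0], "slide": [0, 0, 0], "fingers": 1}
    - {"turn": [0, 0, 0], "slide": [0, 0, 0], "fingers": 1}
    - {"turn": [0, 0, 0], "slide": [0, 0, 0], "fingers": 1}
    - {"turn": [0, 0, 0], "slide": [0, 0, 0], "fingers": 1}

```text
time_s: 3.8
eef_pos: [0.5938, -0.0057, 0.1885]
tcp_rot: [3.141, 0.002, -3.141]
wrist_force: [-0.9, 5.2, 7.2]
opening: 0.363
gripper_force: 58.7
```

```bash
python3 - <<'E'
from h import *
for i in range(2):
    ph=phase();print(np.degrees(ph[0]),ph[1:])
    s=sensors.sense();print(s['time_s'],s['eef_pos'],s['wrist_force'],s['opening'],s['gripper_force'])
im=imaging.capture('scene');x=pix('scene',[.579,.063,.112]).astype(int); k=im[x[1]-90:x[1]+60,x[0]-100:x[0]+100]; cv2.imwrite("pics/c.png",cv2.resize(k,(800,600),interpolation=2)[:,:,::-1])
E
```

```text
26.714836674408392 (np.float64(0.8250920065474464), np.float64(-65.5), np.float64(0.25000000000000006))
3.85 [ 0.59379135 -0.00575795  0.18846338] [-2.0804665   4.73690476  7.1031398 ] 0.35626345404314147 58.74448299407959
26.695990080227638 (np.float64(0.8274732364528692), np.float64(-65.5), np.float64(0.26))
3.9 [ 0.59378675 -0.00573907  0.18846079] [-1.06283294  5.31739576  8.06468545] 0.3602731929652131 58.74429523944855
```

View pics/c.png

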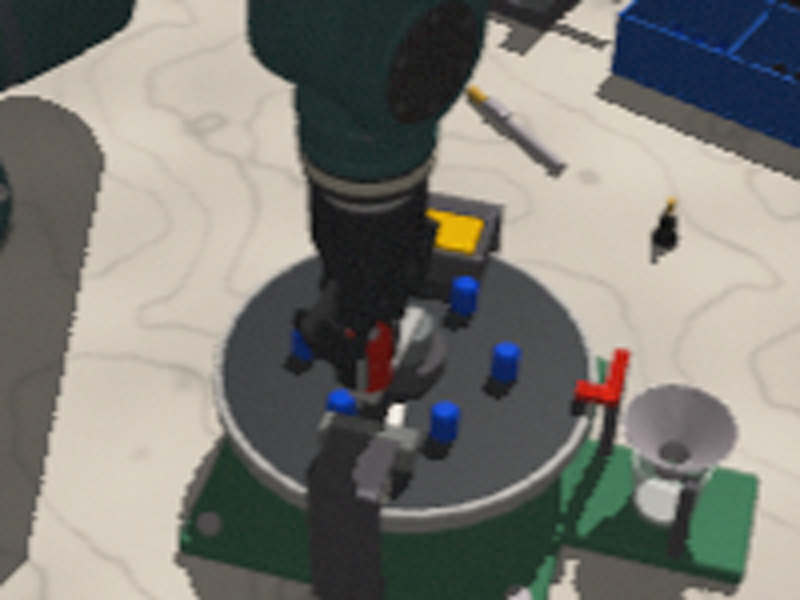

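The fingers hold the knob at (0.594, -0.006), which fits the 70 mm radius. The caps show the white line at about -63°. Next is a planner and tracker.

```bash
cat >> h.py <<'E'
import json,os
from scipy.optimize import least_squares
from scipy.ndimage import gaussian_filter1d
CC=np.array([.5788,.0628]); RC=.0705; DT=.125
def load():
    return json.load(open('s.json')) if os.path.exists('s.json') else dict(cmd=[.5933,-.0066],phi=np.radians(-78.2),t=4.0-.05,seg=[],obs=[[3.9,np.radians(-63.3)]],th=[.1,.1])
def save(s): json.dump(s,open('s.json','w'))
def plan(s,om):
    """crank speeds per row -> rounded rows"""
    out=[]
    for w in om:
        s['phi']+=w*DT; g=CC+RC*np.array([np.cos(s['phi']),np.sin(s['phi'])])
        d=(g-s['cmd'])*[-1,1]/.4; d=np.round(d,3); s['cmd']=list(np.array(s['cmd'])+d*.4*[-1,1]); out.append([float(v) for v in d])
        s['seg'].append([DT,w])
    print(json.dumps([dict(turn=[0,0,0],slide=v+[0],fingers=1) for v in out]))
def sim(s,th,extra=(),lag=.05,full=False):
    """disc angle/speed over time from the crank history; th=(inertia,brake drag)"""
    h=.005; w=np.concatenate([np.full(round(d/h),v) for d,v in s['seg']+list(extra)]+[np.zeros(0)])
    n=len(w); a=np.zeros(n+1); v=np.zeros(n+1); wc=0
    for i in range(n):
        wc+=(w[i]-wc)*h/lag
        dr=th[1]+.01; drive=.1*(wc-v[i])-.002*v[i]
        nv=v[i]+h*(drive-dr)/th[0] if v[i]>0 or drive>dr else 0
        v[i+1]=max(nv,0) ; a[i+1]=a[i]+h*v[i+1]
    return 3.95+h*np.arange(n+1), s['obs'][0][1]+a, v
def look(s):
    t0=sensors.sense(); ph=phase(); s['seg'].append([.05,0.]); t=t0['time_s']
    T,A,V=sim(s,s['th']); pred=np.interp(t,T,A); k=np.pi/3
    o=ph[0]+np.pi/6; o+=k*round((pred-o)/k); s['obs'].append([t,o])
    ob=np.array(s['obs'])
    def res(th):
        T,A,V=sim(s,th); return np.r_[(np.interp(ob[1:,0],T,A)-ob[1:,1])/.02,(th[0]-.1)/.02,(th[1]-.09)/.05]
    f=least_squares(res,s['th'],bounds=([.06,.02],[.14,.2]),x_scale=[.02,.02],diff_step=.02); s['th']=[float(x) for x in f.x]
    T,A,V=sim(s,s['th']); e=t0['eef_pos']
    print('t',round(t,3),'Tsim',round(T[-1],3),'obs',round(np.degrees(o),1),'pred',round(np.degrees(pred),1),'conf',round(ph[1],2),'line',ph[2],round(ph[3]),'th',np.round(s['th'],4),'res',np.round(f.fun[:-2]*.02,3)[-5:],'V',round(V[-1],3),
     'wcreq',round((.1*1.57+.002*1.57+s['th'][1]+.01)/.1,2),'\n crank meas',round(np.degrees(np.arctan2(e[1]-CC[1],e[0]-CC[0])),1),'cmd',round(np.degrees(s['phi'])%360,1),'r',round(np.hypot(*(e[:2]-CC)),4),'z',round(e[2],4),'F',np.round(t0['wrist_force'],1),'open',round(t0['opening'],3))
E
python3 - <<'E'
from h import *
print(sensors.sense()['time_s'])
s=load(); plan(s,[.3,.7,1.1,1.5,1.9,2.2,2.4,2.6]); save(s)
E
```

```text
3.95
[{"turn": [0, 0, 0], "slide": [-0.006, 0.002, 0], "fingers": 1}, {"turn": [0, 0, 0], "slide": [-0.015, 0.005, 0], "fingers": 1}, {"turn": [0, 0, 0], "slide": [-0.022, 0.009, 0], "fingers": 1}, {"turn": [0, 0, 0], "slide": [-0.028, 0.018, 0], "fingers": 1}, {"turn": [0, 0, 0], "slide": [-0.03, 0.029, 0], "fingers": 1}, {"turn": [0, 0, 0], "slide": [-0.025, 0.041, 0], "fingers": 1}, {"turn": [0, 0, 0], "slide": [-0.013, 0.051, 0], "fingers": 1}, {"turn": [0, 0, 0], "slide": [0.003, 0.057, 0], "fingers": 1}]
```

send_rows:
  rows:
    - {"turn": [0, 0, 0], "slide": [-0.006, 0.002, 0], "fingers": 1}
    - {"turn": [0, 0, 0], "slide": [-0.015, 0.005, 0], "fingers": 1}
    - {"turn": [0, 0, 0], "slide": [-0.022, 0.009, 0], "fingers": 1}
    - {"turn": [0, 0, 0], "slide": [-0.028, 0.018, 0], "fingers": 1}
    - {"turn": [0, 0, 0], "slide": [-0.03, 0.029, 0], "fingers": 1}
    - {"turn": [0, 0, 0], "slide": [-0.025, 0.041, 0], "fingers": 1}
    - {"turn": [0, 0, 0], "slide": [-0.013, 0.051, 0], "fingers": 1}
    - {"turn": [0, 0, 0], "slide": [0.003, 0.057, 0], "fingers": 1}

```text
time_s: 4.95
eef_pos: [0.6459, 0.0785, 0.1881]
tcp_rot: [-3.14, -0.003, 3.141]
wrist_force: [-25.0, -8.6, 15.4]
opening: 0.36
gripper_force: 59.6
```

```bash
python3 - <<'E'
from h import *
s=load(); look(s); plan(s,[2.6]*8); save(s)
E
```

```text
t 4.95 Tsim 5.0 obs -49.6 pred -56.8 conf 0.85 line -50.0 11 th [0.0949 0.0462] res [-0.003] V 0.771 wcreq 2.16 
 crank meas 13.2 cmd 12.8 r 0.069 z 0.1881 F [-25.   -8.6  15.4] open 0.36
[{"turn": [0, 0, 0], "slide": [0.022, 0.053, 0], "fingers": 1}, {"turn": [0, 0, 0], "slide": [0.037, 0.044, 0], "fingers": 1}, {"turn": [0, 0, 0], "slide": [0.049, 0.029, 0], "fingers": 1}, {"turn": [0, 0, 0], "slide": [0.056, 0.012, 0], "fingers": 1}, {"turn": [0, 0, 0], "slide": [0.056, -0.007, 0], "fingers": 1}, {"turn": [0, 0, 0], "slide": [0.052, -0.024, 0], "fingers": 1}, {"turn": [0, 0, 0], "slide": [0.041, -0.04, 0], "fingers": 1}, {"turn": [0, 0, 0], "slide": [0.027, -0.05, 0], "fingers": 1}]
```

The arm follows with almost no lag. The radial force puts the crank centre about 1 mm nearer, so I'll correct the circle and replan this second.

```bash
sed -i 's/CC=np.array(\[.5788,.0628\]); RC=.0705/CC=np.array([.5777,.0628]); RC=.0702/; s/lag=.05,full=False/lag=.02/' h.py; python3 - <<'E'
from h import *
s=load(); s['seg']=s['seg'][:-8]; s['phi']-=2.6; s['cmd']=[.6477,.0782]; s['phi']=float(np.arctan2(.0782-.0628,.6477-.5777))
s['th']=[.1,.07]; plan(s,[2.5]*8); save(s)
E
```

```text
[{"turn": [0, 0, 0], "slide": [0.023, 0.05, 0], "fingers": 1}, {"turn": [0, 0, 0], "slide": [0.035, 0.042, 0], "fingers": 1}, {"turn": [0, 0, 0], "slide": [0.046, 0.03, 0], "fingers": 1}, {"turn": [0, 0, 0], "slide": [0.053, 0.014, 0], "fingers": 1}, {"turn": [0, 0, 0], "slide": [0.054, -0.003, 0], "fingers": 1}, {"turn": [0, 0, 0], "slide": [0.051, -0.019, 0], "fingers": 1}, {"turn": [0, 0, 0], "slide": [0.043, -0.034, 0], "fingers": 1}, {"turn": [0, 0, 0], "slide": [0.03, -0.046, 0], "fingers": 1}]
```

send_rows:
  rows:
    - {"turn": [0, 0, 0], "slide": [0.023, 0.05, 0], "fingers": 1}
    - {"turn": [0, 0, 0], "slide": [0.035, 0.042, 0], "fingers": 1}
    - {"turn": [0, 0, 0], "slide": [0.046, 0.03, 0], "fingers": 1}
    - {"turn": [0, 0, 0], "slide": [0.053, 0.014, 0], "fingers": 1}
    - {"turn": [0, 0, 0], "slide": [0.054, -0.003, 0], "fingers": 1}
    - {"turn": [0, 0, 0], "slide": [0.051, -0.019, 0], "fingers": 1}
    - {"turn": [0, 0, 0], "slide": [0.043, -0.034, 0], "fingers": 1}
    - {"turn": [0, 0, 0], "slide": [0.03, -0.046, 0], "fingers": 1}

```text
time_s: 6.0
eef_pos: [0.5133, 0.0925, 0.1885]
tcp_rot: [3.14, 0.002, -3.141]
wrist_force: [4.4, -0.1, 6.8]
opening: 0.361
gripper_force: 60.3
```

```bash
python3 - <<'E'
from h import *
s=load(); look(s); save(s); print(s['obs'])
w=(.1*1.57+.002*1.57+s['th'][1]+.01)/.1
plan(s,[round(w,2)]*8); json.dump(s,open('n.json','w'))
E
```

```text
t 6.0 Tsim 6.05 obs -7.2 pred 5.7 conf 0.81 line -7.0 113 th [0.1138 0.0828] res [-0.093  0.02 ] V 1.042 wcreq 2.53 
 crank meas 155.3 cmd 155.6 r 0.0709 z 0.1885 F [ 4.4 -0.1  6.8] open 0.361
[[3.9, -1.1047934165124105], [4.95, -0.8661352330664217], [6.0, np.float64(-0.12529554534193843)]]
[{"turn": [0, 0, 0], "slide": [0.014, -0.053, 0], "fingers": 1}, {"turn": [0, 0, 0], "slide": [-0.002, -0.056, 0], "fingers": 1}, {"turn": [0, 0, 0], "slide": [-0.02, -0.051, 0], "fingers": 1}, {"turn": [0, 0, 0], "slide": [-0.035, -0.043, 0], "fingers": 1}, {"turn": [0, 0, 0], "slide": [-0.046, -0.03, 0], "fingers": 1}, {"turn": [0, 0, 0], "slide": [-0.054, -0.014, 0], "fingers": 1}, {"turn": [0, 0, 0], "slide": [-0.055, 0.003, 0], "fingers": 1}, {"turn": [0, 0, 0], "slide": [-0.051, 0.02, 0], "fingers": 1}]
```

send_rows:
  rows:
    - {"turn": [0, 0, 0], "slide": [0.014, -0.053, 0], "fingers": 1}
    - {"turn": [0, 0, 0], "slide": [-0.002, -0.056, 0], "fingers": 1}
    - {"turn": [0, 0, 0], "slide": [-0.02, -0.051, 0], "fingers": 1}
    - {"turn": [0, 0, 0], "slide": [-0.035, -0.043, 0], "fingers": 1}
    - {"turn": [0, 0, 0], "slide": [-0.046, -0.03, 0], "fingers": 1}
    - {"turn": [0, 0, 0], "slide": [-0.054, -0.014, 0], "fingers": 1}
    - {"turn": [0, 0, 0], "slide": [-0.055, 0.003, 0], "fingers": 1}
    - {"turn": [0, 0, 0], "slide": [-0.051, 0.02, 0], "fingers": 1}

```text
time_s: 7.05
eef_pos: [0.6141, 0.0026, 0.1884]
tcp_rot: [3.141, 0.001, 3.141]
wrist_force: [-7.8, 10.1, 11.3]
opening: 0.358
gripper_force: 60.8
```

```bash
cp n.json s.json; sed -i 's#)/.02,(th\[0\]-.1)/.02#)/.04,(th[0]-.1)/.02#; s/fun\[:-2\]\*.02/fun[:-2]*.04/' h.py; python3 - <<'E'
from h import *
s=load(); look(s); save(s)
w=(.1*1.57+.002*1.57+s['th'][1]+.01)/.1
plan(s,[round(w,2)]*8); json.dump(s,open('n.json','w'))
E
```

```text
t 7.05 Tsim 7.1 obs 57.3 pred 66.0 conf 0.82 line 58.00000000000001 113 th [0.0869 0.104 ] res [-0.104 -0.016  0.018] V 1.134 wcreq 2.74 
 crank meas -58.8 cmd 300.6 r 0.0704 z 0.1884 F [-7.8 10.1 11.3] open 0.358
[{"turn": [0, 0, 0], "slide": [-0.046, 0.039, 0], "fingers": 1}, {"turn": [0, 0, 0], "slide": [-0.03, 0.052, 0], "fingers": 1}, {"turn": [0, 0, 0], "slide": [-0.01, 0.059, 0], "fingers": 1}, {"turn": [0, 0, 0], "slide": [0.009, 0.059, 0], "fingers": 1}, {"turn": [0, 0, 0], "slide": [0.029, 0.052, 0], "fingers": 1}, {"turn": [0, 0, 0], "slide": [0.045, 0.04, 0], "fingers": 1}, {"turn": [0, 0, 0], "slide": [0.055, 0.022, 0], "fingers": 1}, {"turn": [0, 0, 0], "slide": [0.06, 0.002, 0], "fingers": 1}]
```

send_rows:
  rows:
    - {"turn": [0, 0, 0], "slide": [-0.046, 0.039, 0], "fingers": 1}
    - {"turn": [0, 0, 0], "slide": [-0.03, 0.052, 0], "fingers": 1}
    - {"turn": [0, 0, 0], "slide": [-0.01, 0.059, 0], "fingers": 1}
    - {"turn": [0, 0, 0], "slide": [0.009, 0.059, 0], "fingers": 1}
    - {"turn": [0, 0, 0], "slide": [0.029, 0.052, 0], "fingers": 1}
    - {"turn": [0, 0, 0], "slide": [0.045, 0.04, 0], "fingers": 1}
    - {"turn": [0, 0, 0], "slide": [0.055, 0.022, 0], "fingers": 1}
    - {"turn": [0, 0, 0], "slide": [0.06, 0.002, 0], "fingers": 1}

```text
time_s: 8.1
eef_pos: [0.5689, 0.1324, 0.1885]
tcp_rot: [-3.14, 0.003, -3.142]
wrist_force: [3.5, -11.7, 5.1]
opening: 0.359
gripper_force: 60.7
```

```bash
cp n.json s.json; python3 - <<'E'
t=open('h.py').read()
t=t.replace("s['obs'][0][1]+a, v","s['obs'][0][1]+(th[2] if len(th)>2 else 0)+a, v").replace("(th[1]-.09)/.05]","(th[1]-.09)/.05,th[2]/.1]").replace("least_squares(res,s['th'],bounds=([.06,.02],[.14,.2]),x_scale=[.02,.02]","least_squares(res,(s['th']+[0.])[:3],bounds=([.06,.02,-.3],[.14,.2,.3]),x_scale=[.02,.02,.05]").replace("diff_step=.02","diff_step=[.02,.02,.02]").replace("fun[:-2]*.04","fun[:-3]*.04").replace(")/.04,(th",")/.03,(th").replace("*.04","*.03")
open('h.py','w').write(t)
from h import *
s=load(); look(s); save(s); print([(round(a,2),round(float(np.degrees(b)),1)) for a,b in s['obs']])
w=(.1*1.57+.002*1.57+s['th'][1]+.01)/.1
plan(s,[round(w,2)]*8); json.dump(s,open('n.json','w'))
E
```

```text
t 8.1 Tsim 8.15 obs 133.3 pred 135.5 conf 0.81 line 134.0 77 th [0.1042 0.102  0.1043] res [-0.015  0.007  0.    -0.001] V 1.315 wcreq 2.72 
 crank meas 97.2 cmd 97.6 r 0.0701 z 0.1885 F [  3.5 -11.7   5.1] open 0.359
[(3.9, -63.3), (4.95, -49.6), (6.0, -7.2), (7.05, 57.3), (8.1, 133.3)]
[{"turn": [0, 0, 0], "slide": [0.057, -0.017, 0], "fingers": 1}, {"turn": [0, 0, 0], "slide": [0.047, -0.036, 0], "fingers": 1}, {"turn": [0, 0, 0], "slide": [0.033, -0.049, 0], "fingers": 1}, {"turn": [0, 0, 0], "slide": [0.015, -0.058, 0], "fingers": 1}, {"turn": [0, 0, 0], "slide": [-0.005, -0.059, 0], "fingers": 1}, {"turn": [0, 0, 0], "slide": [-0.025, -0.054, 0], "fingers": 1}, {"turn": [0, 0, 0], "slide": [-0.042, -0.042, 0], "fingers": 1}, {"turn": [0, 0, 0], "slide": [-0.053, -0.027, 0], "fingers": 1}]
```

```bash
python3 - <<'E'
from h import *
s=load(); plan(s,[2.95]*8);print(sim(s,s['th'])[2][-1]); json.dump(s,open('n.json','w'))
E
```

```text
[{"turn": [0, 0, 0], "slide": [0.061, -0.02, 0], "fingers": 1}, {"turn": [0, 0, 0], "slide": [0.05, -0.04, 0], "fingers": 1}, {"turn": [0, 0, 0], "slide": [0.032, -0.056, 0], "fingers": 1}, {"turn": [0, 0, 0], "slide": [0.009, -0.064, 0], "fingers": 1}, {"turn": [0, 0, 0], "slide": [-0.014, -0.063, 0], "fingers": 1}, {"turn": [0, 0, 0], "slide": [-0.036, -0.053, 0], "fingers": 1}, {"turn": [0, 0, 0], "slide": [-0.052, -0.037, 0], "fingers": 1}, {"turn": [0, 0, 0], "slide": [-0.063, -0.016, 0], "fingers": 1}]
1.599405335010132
```

send_rows:
  rows:
    - {"turn": [0, 0, 0], "slide": [0.061, -0.02, 0], "fingers": 1}
    - {"turn": [0, 0, 0], "slide": [0.05, -0.04, 0], "fingers": 1}
    - {"turn": [0, 0, 0], "slide": [0.032, -0.056, 0], "fingers": 1}
    - {"turn": [0, 0, 0], "slide": [0.009, -0.064, 0], "fingers": 1}
    - {"turn": [0, 0, 0], "slide": [-0.014, -0.063, 0], "fingers": 1}
    - {"turn": [0, 0, 0], "slide": [-0.036, -0.053, 0], "fingers": 1}
    - {"turn": [0, 0, 0], "slide": [-0.052, -0.037, 0], "fingers": 1}
    - {"turn": [0, 0, 0], "slide": [-0.063, -0.016, 0], "fingers": 1}

```text
time_s: 9.15
eef_pos: [0.5745, -0.0081, 0.1884]
tcp_rot: [-3.141, 0.001, 3.14]
wrist_force: [-1.1, 15.5, 7.4]
opening: 0.359
gripper_force: 61.6
```

```bash
cp n.json s.json; python3 - <<'E'
from h import *
s=load(); look(s); save(s)
w=(.1*1.57+.002*1.57+s['th'][1]+.01)/.1
plan(s,[round(w,2)+.15]*2+[round(w,2)]*6);print(sim(s,s['th'])[2][::25][-9:]); plan(s,[round(w,2)]*8);json.dump(s,open('n.json','w'));print(sim(s,s['th'])[2][-1])
E
```

```text
t 9.15 Tsim 9.2 obs 220.2 pred 221.0 conf 0.85 line -139.0 107 th [0.1024 0.1029 0.1042] res [-0.015  0.009 -0.    -0.006  0.003] V 1.502 wcreq 2.73 
 crank meas -92.6 cmd 266.6 r 0.0709 z 0.1884 F [-1.1 15.5  7.4] open 0.359
[{"turn": [0, 0, 0], "slide": [-0.062, 0.008, 0], "fingers": 1}, {"turn": [0, 0, 0], "slide": [-0.056, 0.029, 0], "fingers": 1}, {"turn": [0, 0, 0], "slide": [-0.04, 0.044, 0], "fingers": 1}, {"turn": [0, 0, 0], "slide": [-0.023, 0.055, 0], "fingers": 1}, {"turn": [0, 0, 0], "slide": [-0.003, 0.059, 0], "fingers": 1}, {"turn": [0, 0, 0], "slide": [0.016, 0.058, 0], "fingers": 1}, {"turn": [0, 0, 0], "slide": [0.035, 0.048, 0], "fingers": 1}, {"turn": [0, 0, 0], "slide": [0.049, 0.034, 0], "fingers": 1}]
[1.50239699 1.49176057 1.51811963 1.52613142 1.5312272  1.53572348
 1.5396921  1.54319498 1.54628677]
[{"turn": [0, 0, 0], "slide": [0.058, 0.015, 0], "fingers": 1}, {"turn": [0, 0, 0], "slide": [0.059, -0.004, 0], "fingers": 1}, {"turn": [0, 0, 0], "slide": [0.055, -0.025, 0], "fingers": 1}, {"turn": [0, 0, 0], "slide": [0.043, -0.041, 0], "fingers": 1}, {"turn": [0, 0, 0], "slide": [0.027, -0.053, 0], "fingers": 1}, {"turn": [0, 0, 0], "slide": [0.007, -0.059, 0], "fingers": 1}, {"turn": [0, 0, 0], "slide": [-0.012, -0.058, 0], "fingers": 1}, {"turn": [0, 0, 0], "slide": [-0.032, -0.051, 0], "fingers": 1}]
1.5609745438892686
```

send_rows:
  rows:
    - {"turn": [0, 0, 0], "slide": [-0.062, 0.008, 0], "fingers": 1}
    - {"turn": [0, 0, 0], "slide": [-0.056, 0.029, 0], "fingers": 1}
    - {"turn": [0, 0, 0], "slide": [-0.04, 0.044, 0], "fingers": 1}
    - {"turn": [0, 0, 0], "slide": [-0.023, 0.055, 0], "fingers": 1}
    - {"turn": [0, 0, 0], "slide": [-0.003, 0.059, 0], "fingers": 1}
    - {"turn": [0, 0, 0], "slide": [0.016, 0.058, 0], "fingers": 1}
    - {"turn": [0, 0, 0], "slide": [0.035, 0.048, 0], "fingers": 1}
    - {"turn": [0, 0, 0], "slide": [0.049, 0.034, 0], "fingers": 1}

```text
time_s: 10.2
eef_pos: [0.607, 0.1262, 0.1883]
tcp_rot: [-3.139, 0.001, 3.141]
wrist_force: [-6.9, -17.9, 9.9]
opening: 0.362
gripper_force: 62.2
```

send_rows:
  rows:
    - {"turn": [0, 0, 0], "slide": [0.058, 0.015, 0], "fingers": 1}
    - {"turn": [0, 0, 0], "slide": [0.059, -0.004, 0], "fingers": 1}
    - {"turn": [0, 0, 0], "slide": [0.055, -0.025, 0], "fingers": 1}
    - {"turn": [0, 0, 0], "slide": [0.043, -0.041, 0], "fingers": 1}
    - {"turn": [0, 0, 0], "slide": [0.027, -0.053, 0], "fingers": 1}
    - {"turn": [0, 0, 0], "slide": [0.007, -0.059, 0], "fingers": 1}
    - {"turn": [0, 0, 0], "slide": [-0.012, -0.058, 0], "fingers": 1}
    - {"turn": [0, 0, 0], "slide": [-0.032, -0.051, 0], "fingers": 1}

```text
time_s: 11.2
eef_pos: [0.5247, 0.0154, 0.1885]
tcp_rot: [-3.14, 0.0, 3.141]
wrist_force: [2.0, 3.9, 6.2]
opening: 0.358
gripper_force: 61.7
```

```bash
cp n.json s.json; python3 - <<'E'
from h import *
s=load(); look(s); save(s)
w=round((.1*1.58+.002*1.58+s['th'][1]+.01)/.1,2)
plan(s,[w+.3]*2+[w]*6);plan(s,[w]*8);print(sim(s,s['th'])[2][::25][-17:]); json.dump(s,open('n.json','w'))
E
```

```text
t 11.2 Tsim 11.25 obs 405.2 pred 401.3 conf 0.86 line 46.5 112 th [0.1094 0.1001 0.1106] res [ 0.002 -0.007 -0.004  0.019 -0.008] V 1.498 wcreq 2.7 
 crank meas -138.2 cmd 221.6 r 0.0712 z 0.1885 F [2.  3.9 6.2] open 0.358
[{"turn": [0, 0, 0], "slide": [-0.052, -0.04, 0], "fingers": 1}, {"turn": [0, 0, 0], "slide": [-0.063, -0.018, 0], "fingers": 1}, {"turn": [0, 0, 0], "slide": [-0.059, 0.004, 0], "fingers": 1}, {"turn": [0, 0, 0], "slide": [-0.054, 0.024, 0], "fingers": 1}, {"turn": [0, 0, 0], "slide": [-0.043, 0.041, 0], "fingers": 1}, {"turn": [0, 0, 0], "slide": [-0.027, 0.052, 0], "fingers": 1}, {"turn": [0, 0, 0], "slide": [-0.008, 0.059, 0], "fingers": 1}, {"turn": [0, 0, 0], "slide": [0.011, 0.058, 0], "fingers": 1}]
[{"turn": [0, 0, 0], "slide": [0.031, 0.051, 0], "fingers": 1}, {"turn": [0, 0, 0], "slide": [0.045, 0.037, 0], "fingers": 1}, {"turn": [0, 0, 0], "slide": [0.056, 0.021, 0], "fingers": 1}, {"turn": [0, 0, 0], "slide": [0.059, 0.001, 0], "fingers": 1}, {"turn": [0, 0, 0], "slide": [0.056, -0.019, 0], "fingers": 1}, {"turn": [0, 0, 0], "slide": [0.047, -0.036, 0], "fingers": 1}, {"turn": [0, 0, 0], "slide": [0.032, -0.05, 0], "fingers": 1}, {"turn": [0, 0, 0], "slide": [0.013, -0.058, 0], "fingers": 1}]
[1.58529809 1.48651182 1.52842741 1.55014607 1.5531573  1.55578691
 1.55812667 1.56020857 1.56206102 1.56370931 1.56517594 1.56648093
 1.5676421  1.56867529 1.56959462 1.57041263 1.57114048]
```

send_rows:
  rows:
    - {"turn": [0, 0, 0], "slide": [-0.052, -0.04, 0], "fingers": 1}
    - {"turn": [0, 0, 0], "slide": [-0.063, -0.018, 0], "fingers": 1}
    - {"turn": [0, 0, 0], "slide": [-0.059, 0.004, 0], "fingers": 1}
    - {"turn": [0, 0, 0], "slide": [-0.054, 0.024, 0], "fingers": 1}
    - {"turn": [0, 0, 0], "slide": [-0.043, 0.041, 0], "fingers": 1}
    - {"turn": [0, 0, 0], "slide": [-0.027, 0.052, 0], "fingers": 1}
    - {"turn": [0, 0, 0], "slide": [-0.008, 0.059, 0], "fingers": 1}
    - {"turn": [0, 0, 0], "slide": [0.011, 0.058, 0], "fingers": 1}

```text
time_s: 12.25
eef_pos: [0.6425, 0.0886, 0.1883]
tcp_rot: [-3.14, -0.001, 3.141]
wrist_force: [-18.8, -9.0, 13.5]
opening: 0.36
gripper_force: 62.6
```

send_rows:
  rows:
    - {"turn": [0, 0, 0], "slide": [0.031, 0.051, 0], "fingers": 1}
    - {"turn": [0, 0, 0], "slide": [0.045, 0.037, 0], "fingers": 1}
    - {"turn": [0, 0, 0], "slide": [0.056, 0.021, 0], "fingers": 1}
    - {"turn": [0, 0, 0], "slide": [0.059, 0.001, 0], "fingers": 1}
    - {"turn": [0, 0, 0], "slide": [0.056, -0.019, 0], "fingers": 1}
    - {"turn": [0, 0, 0], "slide": [0.047, -0.036, 0], "fingers": 1}
    - {"turn": [0, 0, 0], "slide": [0.032, -0.05, 0], "fingers": 1}
    - {"turn": [0, 0, 0], "slide": [0.013, -0.058, 0], "fingers": 1}

```text
time_s: 13.25
eef_pos: [0.5068, 0.0673, 0.1885]
tcp_rot: [3.141, 0.001, -3.141]
wrist_force: [2.1, 1.5, 8.1]
opening: 0.355
gripper_force: 62.2
```

```bash
cp n.json s.json; python3 - <<'E'
from h import *
s=load(); look(s); save(s)
w=round((.1*1.58+.002*1.58+s['th'][1]+.01)/.1,2)
plan(s,[w+.3]*2+[w]*6);plan(s,[w]*8);print(sim(s,s['th'])[2][::25][-17:]); json.dump(s,open('n.json','w'))
E
```

```text
t 13.25 Tsim 13.3 obs 590.6 pred 587.4 conf 0.83 line -131.0 18 th [0.1137 0.0988 0.1172] res [-0.014 -0.008  0.019  0.011 -0.011] V 1.5 wcreq 2.69 
 crank meas 176.4 cmd 176.4 r 0.0711 z 0.1885 F [2.1 1.5 8.1] open 0.355
[{"turn": [0, 0, 0], "slide": [-0.008, -0.065, 0], "fingers": 1}, {"turn": [0, 0, 0], "slide": [-0.031, -0.057, 0], "fingers": 1}, {"turn": [0, 0, 0], "slide": [-0.045, -0.039, 0], "fingers": 1}, {"turn": [0, 0, 0], "slide": [-0.055, -0.021, 0], "fingers": 1}, {"turn": [0, 0, 0], "slide": [-0.059, -0.003, 0], "fingers": 1}, {"turn": [0, 0, 0], "slide": [-0.056, 0.018, 0], "fingers": 1}, {"turn": [0, 0, 0], "slide": [-0.047, 0.035, 0], "fingers": 1}, {"turn": [0, 0, 0], "slide": [-0.034, 0.049, 0], "fingers": 1}]
[{"turn": [0, 0, 0], "slide": [-0.015, 0.057, 0], "fingers": 1}, {"turn": [0, 0, 0], "slide": [0.005, 0.058, 0], "fingers": 1}, {"turn": [0, 0, 0], "slide": [0.024, 0.054, 0], "fingers": 1}, {"turn": [0, 0, 0], "slide": [0.04, 0.043, 0], "fingers": 1}, {"turn": [0, 0, 0], "slide": [0.052, 0.028, 0], "fingers": 1}, {"turn": [0, 0, 0], "slide": [0.058, 0.008, 0], "fingers": 1}, {"turn": [0, 0, 0], "slide": [0.058, -0.011, 0], "fingers": 1}, {"turn": [0, 0, 0], "slide": [0.051, -0.03, 0], "fingers": 1}]
[1.58385448 1.48037861 1.51416952 1.54891424 1.55311925 1.55602419
 1.55861975 1.56093944 1.5630126  1.56486541 1.56652131 1.56800121
 1.56932383 1.57050588 1.57156229 1.57250643 1.57335023]
```

send_rows:
  rows:
    - {"turn": [0, 0, 0], "slide": [-0.008, -0.065, 0], "fingers": 1}
    - {"turn": [0, 0, 0], "slide": [-0.031, -0.057, 0], "fingers": 1}
    - {"turn": [0, 0, 0], "slide": [-0.045, -0.039, 0], "fingers": 1}
    - {"turn": [0, 0, 0], "slide": [-0.055, -0.021, 0], "fingers": 1}
    - {"turn": [0, 0, 0], "slide": [-0.059, -0.003, 0], "fingers": 1}
    - {"turn": [0, 0, 0], "slide": [-0.056, 0.018, 0], "fingers": 1}
    - {"turn": [0, 0, 0], "slide": [-0.047, 0.035, 0], "fingers": 1}
    - {"turn": [0, 0, 0], "slide": [-0.034, 0.049, 0], "fingers": 1}

```text
time_s: 14.3
eef_pos: [0.6418, 0.0347, 0.1883]
tcp_rot: [3.141, -0.0, 3.141]
wrist_force: [-17.4, 5.0, 13.0]
opening: 0.358
gripper_force: 62.6
```

send_rows:
  rows:
    - {"turn": [0, 0, 0], "slide": [-0.015, 0.057, 0], "fingers": 1}
    - {"turn": [0, 0, 0], "slide": [0.005, 0.058, 0], "fingers": 1}
    - {"turn": [0, 0, 0], "slide": [0.024, 0.054, 0], "fingers": 1}
    - {"turn": [0, 0, 0], "slide": [0.04, 0.043, 0], "fingers": 1}
    - {"turn": [0, 0, 0], "slide": [0.052, 0.028, 0], "fingers": 1}
    - {"turn": [0, 0, 0], "slide": [0.058, 0.008, 0], "fingers": 1}
    - {"turn": [0, 0, 0], "slide": [0.058, -0.011, 0], "fingers": 1}
    - {"turn": [0, 0, 0], "slide": [0.051, -0.03, 0], "fingers": 1}

```text
time_s: 15.3
eef_pos: [0.5326, 0.1171, 0.1885]
tcp_rot: [3.141, 0.003, -3.141]
wrist_force: [7.4, -6.8, 4.7]
opening: 0.359
gripper_force: 61.8
```

```bash
cp n.json s.json; python3 - <<'E'
from h import *
s=load(); look(s); save(s)
w=round((.1*1.58+.002*1.58+s['th'][1]+.01)/.1,2)
plan(s,[w+.3]*2+[w]*6);plan(s,[w]*8);T,A,V=sim(s,s['th']);print(V[::25][-17:],np.degrees(A[-1]));json.dump(s,open('n.json','w'))
E
```

```text
t 15.3 Tsim 15.35 obs 774.5 pred 772.9 conf 0.82 line 55.0 108 th [0.1153 0.0984 0.1205] res [-0.011  0.016  0.014  0.    -0.009] V 1.496 wcreq 2.69 
 crank meas 129.7 cmd 130.1 r 0.0706 z 0.1885 F [ 7.4 -6.8  4.7] open 0.359
[{"turn": [0, 0, 0], "slide": [0.041, -0.051, 0], "fingers": 1}, {"turn": [0, 0, 0], "slide": [0.02, -0.062, 0], "fingers": 1}, {"turn": [0, 0, 0], "slide": [-0.003, -0.059, 0], "fingers": 1}, {"turn": [0, 0, 0], "slide": [-0.022, -0.055, 0], "fingers": 1}, {"turn": [0, 0, 0], "slide": [-0.039, -0.044, 0], "fingers": 1}, {"turn": [0, 0, 0], "slide": [-0.051, -0.029, 0], "fingers": 1}, {"turn": [0, 0, 0], "slide": [-0.058, -0.01, 0], "fingers": 1}, {"turn": [0, 0, 0], "slide": [-0.059, 0.01, 0], "fingers": 1}]
[{"turn": [0, 0, 0], "slide": [-0.051, 0.028, 0], "fingers": 1}, {"turn": [0, 0, 0], "slide": [-0.04, 0.044, 0], "fingers": 1}, {"turn": [0, 0, 0], "slide": [-0.022, 0.054, 0], "fingers": 1}, {"turn": [0, 0, 0], "slide": [-0.003, 0.059, 0], "fingers": 1}, {"turn": [0, 0, 0], "slide": [0.016, 0.057, 0], "fingers": 1}, {"turn": [0, 0, 0], "slide": [0.034, 0.048, 0], "fingers": 1}, {"turn": [0, 0, 0], "slide": [0.048, 0.034, 0], "fingers": 1}, {"turn": [0, 0, 0], "slide": [0.057, 0.016, 0], "fingers": 1}]
[1.54659107 1.49379298 1.53405572 1.54887683 1.55263308 1.5559841
 1.55898366 1.56166862 1.56407198 1.56622327 1.56814893 1.56987262
 1.57141553 1.57279662 1.57403286 1.57513944 1.57612996] 956.8930975407455
```

send_rows:
  rows:
    - {"turn": [0, 0, 0], "slide": [0.041, -0.051, 0], "fingers": 1}
    - {"turn": [0, 0, 0], "slide": [0.02, -0.062, 0], "fingers": 1}
    - {"turn": [0, 0, 0], "slide": [-0.003, -0.059, 0], "fingers": 1}
    - {"turn": [0, 0, 0], "slide": [-0.022, -0.055, 0], "fingers": 1}
    - {"turn": [0, 0, 0], "slide": [-0.039, -0.044, 0], "fingers": 1}
    - {"turn": [0, 0, 0], "slide": [-0.051, -0.029, 0], "fingers": 1}
    - {"turn": [0, 0, 0], "slide": [-0.058, -0.01, 0], "fingers": 1}
    - {"turn": [0, 0, 0], "slide": [-0.059, 0.01, 0], "fingers": 1}

```text
time_s: 16.35
eef_pos: [0.602, -0.0034, 0.1884]
tcp_rot: [3.141, 0.001, 3.141]
wrist_force: [-5.8, 11.1, 10.5]
opening: 0.358
gripper_force: 62.4
```

send_rows:
  rows:
    - {"turn": [0, 0, 0], "slide": [-0.051, 0.028, 0], "fingers": 1}
    - {"turn": [0, 0, 0], "slide": [-0.04, 0.044, 0], "fingers": 1}
    - {"turn": [0, 0, 0], "slide": [-0.022, 0.054, 0], "fingers": 1}
    - {"turn": [0, 0, 0], "slide": [-0.003, 0.059, 0], "fingers": 1}
    - {"turn": [0, 0, 0], "slide": [0.016, 0.057, 0], "fingers": 1}
    - {"turn": [0, 0, 0], "slide": [0.034, 0.048, 0], "fingers": 1}
    - {"turn": [0, 0, 0], "slide": [0.048, 0.034, 0], "fingers": 1}
    - {"turn": [0, 0, 0], "slide": [0.057, 0.016, 0], "fingers": 1}

```text
time_s: 17.35
eef_pos: [0.5855, 0.1324, 0.1884]
tcp_rot: [-3.139, 0.002, 3.141]
wrist_force: [-1.4, -16.7, 8.0]
opening: 0.358
gripper_force: 62.2
```

```bash
cp n.json s.json; python3 - <<'E'
from h import *
s=load(); look(s); save(s)
plan(s,[2.5,2.3,2.1,1.9,1.8,1.7,1.6,1.6]);T,A,V=sim(s,s['th']);print(V[::25][-9:],np.degrees(A[-1]));json.dump(s,open('n.json','w'))
E
```

```text
t 17.35 Tsim 17.4 obs 958.3 pred 956.9 conf 0.8 line -122.50000000000001 102 th [0.1164 0.0981 0.1231] res [ 0.014  0.014  0.005  0.001 -0.01 ] V 1.497 wcreq 2.68 
 crank meas 83.6 cmd 83.8 r 0.07 z 0.1884 F [ -1.4 -16.7   8. ] open 0.358
[{"turn": [0, 0, 0], "slide": [0.055, -0.003, 0], "fingers": 1}, {"turn": [0, 0, 0], "slide": [0.047, -0.017, 0], "fingers": 1}, {"turn": [0, 0, 0], "slide": [0.037, -0.027, 0], "fingers": 1}, {"turn": [0, 0, 0], "slide": [0.027, -0.032, 0], "fingers": 1}, {"turn": [0, 0, 0], "slide": [0.018, -0.035, 0], "fingers": 1}, {"turn": [0, 0, 0], "slide": [0.009, -0.036, 0], "fingers": 1}, {"turn": [0, 0, 0], "slide": [0.001, -0.035, 0], "fingers": 1}, {"turn": [0, 0, 0], "slide": [-0.005, -0.034, 0], "fingers": 1}]
[1.57840668 1.46483051 1.44952937 1.41711779 1.36769218 1.3060504
 1.24055851 1.17168286 1.10280557] 1037.154272710021
```

send_rows:
  rows:
    - {"turn": [0, 0, 0], "slide": [0.055, -0.003, 0], "fingers": 1}
    - {"turn": [0, 0, 0], "slide": [0.047, -0.017, 0], "fingers": 1}
    - {"turn": [0, 0, 0], "slide": [0.037, -0.027, 0], "fingers": 1}
    - {"turn": [0, 0, 0], "slide": [0.027, -0.032, 0], "fingers": 1}
    - {"turn": [0, 0, 0], "slide": [0.018, -0.035, 0], "fingers": 1}
    - {"turn": [0, 0, 0], "slide": [0.009, -0.036, 0], "fingers": 1}
    - {"turn": [0, 0, 0], "slide": [0.001, -0.035, 0], "fingers": 1}
    - {"turn": [0, 0, 0], "slide": [-0.005, -0.034, 0], "fingers": 1}

```text
time_s: 18.4
eef_pos: [0.5091, 0.0448, 0.1885]
tcp_rot: [-3.141, -0.0, 3.142]
wrist_force: [-4.8, 0.2, 11.8]
opening: 0.354
gripper_force: 63.0
```

```bash
cp n.json s.json; python3 - <<'E'
from h import *
s=load(); look(s); save(s)
from scipy.optimize import brentq
f=lambda k:np.degrees(sim(s,s['th'],[[DT,max(w*k,0)] for w in(1.4,1.4,1.4,1.3,1.2,1.1,1,.8)]+[[1.,0.]])[1][-1])
for k in(0,.3,.6,.8,1):print(k,f(k))
k=brentq(lambda k:f(k)-1099.5,0,1.5);print(k)
plan(s,[w*k for w in(1.4,1.4,1.4,1.3,1.2,1.1,1,.8)]);T,A,V=sim(s,s['th']);print(V[::25][-9:],np.degrees(A[-1]));json.dump(s,open('n.json','w'))
E
```

```text
t 18.4 Tsim 18.45 obs 1036.0 pred 1037.2 conf 0.82 line -43.5 115 th [0.1156 0.0983 0.1204] res [ 0.015  0.003 -0.003 -0.017  0.01 ] V 0.988 wcreq 2.68 
 crank meas -165.3 cmd 194.8 r 0.071 z 0.1885 F [-4.8  0.2 11.8] open 0.354
0 1058.1661061434452
0.3 1063.7471717849398
0.6 1071.8900372215098
0.8 1078.3606249872485
1 1085.4802501381707
1.3576621037632437
[{"turn": [0, 0, 0], "slide": [-0.016, -0.039, 0], "fingers": 1}, {"turn": [0, 0, 0], "slide": [-0.024, -0.034, 0], "fingers": 1}, {"turn": [0, 0, 0], "slide": [-0.031, -0.027, 0], "fingers": 1}, {"turn": [0, 0, 0], "slide": [-0.034, -0.019, 0], "fingers": 1}, {"turn": [0, 0, 0], "slide": [-0.034, -0.009, 0], "fingers": 1}, {"turn": [0, 0, 0], "slide": [-0.033, -0.003, 0], "fingers": 1}, {"turn": [0, 0, 0], "slide": [-0.03, 0.003, 0], "fingers": 1}, {"turn": [0, 0, 0], "slide": [-0.023, 0.006, 0], "fingers": 1}]
[0.98840186 0.94749263 0.93224367 0.91860656 0.8940719  0.85817699
 0.81210945 0.7569338  0.68127854] 1089.2041969530749
```

```bash
python3 - <<'E'
from h import *
s=load()
plan(s,[1.6,1.6,1.6,1.55,1.5,1.4,1.35,1.3]);T,A,V=sim(s,s['th']);print(V[::25][-9:],np.degrees(A[-1]),np.degrees(sim(s,s['th'],[[1.,0.]])[1][-1]));json.dump(s,open('n.json','w'))
E
```

```text
[{"turn": [0, 0, 0], "slide": [-0.013, -0.033, 0], "fingers": 1}, {"turn": [0, 0, 0], "slide": [-0.018, -0.03, 0], "fingers": 1}, {"turn": [0, 0, 0], "slide": [-0.024, -0.025, 0], "fingers": 1}, {"turn": [0, 0, 0], "slide": [-0.028, -0.02, 0], "fingers": 1}, {"turn": [0, 0, 0], "slide": [-0.03, -0.014, 0], "fingers": 1}, {"turn": [0, 0, 0], "slide": [-0.03, -0.007, 0], "fingers": 1}, {"turn": [0, 0, 0], "slide": [-0.029, -0.002, 0], "fingers": 1}, {"turn": [0, 0, 0], "slide": [-0.029, 0.003, 0], "fingers": 1}]
[0.98840186 0.92019312 0.87695058 0.83824664 0.79905405 0.75883353
 0.7131533  0.66653322 0.6196616 ] 1085.0483171968056 1093.8815374540025
```

send_rows:
  rows:
    - {"turn": [0, 0, 0], "slide": [-0.013, -0.033, 0], "fingers": 1}
    - {"turn": [0, 0, 0], "slide": [-0.018, -0.03, 0], "fingers": 1}
    - {"turn": [0, 0, 0], "slide": [-0.024, -0.025, 0], "fingers": 1}
    - {"turn": [0, 0, 0], "slide": [-0.028, -0.02, 0], "fingers": 1}
    - {"turn": [0, 0, 0], "slide": [-0.03, -0.014, 0], "fingers": 1}
    - {"turn": [0, 0, 0], "slide": [-0.03, -0.007, 0], "fingers": 1}
    - {"turn": [0, 0, 0], "slide": [-0.029, -0.002, 0], "fingers": 1}
    - {"turn": [0, 0, 0], "slide": [-0.029, 0.003, 0], "fingers": 1}

```text
time_s: 19.45
eef_pos: [0.5912, -0.0062, 0.1885]
tcp_rot: [-3.141, 0.002, 3.141]
wrist_force: [-1.1, 1.8, 8.1]
opening: 0.362
gripper_force: 62.5
```

```bash
cp n.json s.json; python3 - <<'E'
from h import *
s=load(); look(s); save(s)
from scipy.optimize import brentq
B=(1.2,1.1,1.,.8,.5,.2)
f=lambda k:np.degrees(sim(s,s['th'],[[DT,max(w*k,0)] for w in B]+[[1.,0.]])[1][-1])
for k in(0,.5,1):print(k,f(k))
k=brentq(lambda k:f(k)-1099.5,0,2.5);print(k)
plan(s,[w*k for w in B]+[0,0]);T,A,V=sim(s,s['th']);print(V[::25][-9:],np.degrees(A[-1]));json.dump(s,open('n.json','w'))
E
```

```text
t 19.45 Tsim 19.5 obs 1086.1 pred 1085.0 conf 0.79 line 7.0 116 th [0.1163 0.0982 0.1236] res [ 0.003 -0.002 -0.013  0.016 -0.008] V 0.566 wcreq 2.68 
 crank meas -78.9 cmd 280.1 r 0.0703 z 0.1885 F [-1.1  1.8  8.1] open 0.362
0 1094.5716164613455
0.5 1098.2896338540725
1 1104.0893649759555
0.6191063891908338
[{"turn": [0, 0, 0], "slide": [-0.016, 0.003, 0], "fingers": 1}, {"turn": [0, 0, 0], "slide": [-0.014, 0.005, 0], "fingers": 1}, {"turn": [0, 0, 0], "slide": [-0.012, 0.005, 0], "fingers": 1}, {"turn": [0, 0, 0], "slide": [-0.01, 0.005, 0], "fingers": 1}, {"turn": [0, 0, 0], "slide": [-0.006, 0.003, 0], "fingers": 1}, {"turn": [0, 0, 0], "slide": [-0.002, 0.002, 0], "fingers": 1}, {"turn": [0, 0, 0], "slide": [-0.0, -0.0, 0], "fingers": 1}, {"turn": [0, 0, 0], "slide": [-0.0, -0.0, 0], "fingers": 1}]
[0.62307963 0.50064726 0.41076611 0.32403623 0.23689302 0.14307402
 0.04008072 0.         0.        ] 1099.5
```

send_rows:
  rows:
    - {"turn": [0, 0, 0], "slide": [-0.016, 0.003, 0], "fingers": 1}
    - {"turn": [0, 0, 0], "slide": [-0.014, 0.005, 0], "fingers": 1}
    - {"turn": [0, 0, 0], "slide": [-0.012, 0.005, 0], "fingers": 1}
    - {"turn": [0, 0, 0], "slide": [-0.01, 0.005, 0], "fingers": 1}
    - {"turn": [0, 0, 0], "slide": [-0.006, 0.003, 0], "fingers": 1}
    - {"turn": [0, 0, 0], "slide": [-0.002, 0.002, 0], "fingers": 1}
    - {"turn": [0, 0, 0], "slide": [0, 0, 0], "fingers": 1}
    - {"turn": [0, 0, 0], "slide": [0, 0, 0], "fingers": 1}

```text
time_s: 20.5
eef_pos: [0.6147, 0.0034, 0.1885]
tcp_rot: [3.141, 0.002, -3.142]
wrist_force: [-1.0, 3.5, 8.3]
opening: 0.359
gripper_force: 62.8
```

```bash
cp n.json s.json; python3 - <<'E'
from h import *
s=load(); look(s); save(s); print(np.degrees(phase()[0])+30)
for t in('mark','pointer'):print(t,[(x['score'],np.round(x['centre'],4)) for x in imaging.tip_of('scene',t)[:2]])
im=imaging.capture('scene');x=pix('scene',[.62,.07,.112]).astype(int); k=im[x[1]-60:x[1]+60,x[0]-80:x[0]+80]; cv2.imwrite("pics/d.png",cv2.resize(k,(800,600),interpolation=2)[:,:,::-1])
E
```

```text
t 20.5 Tsim 20.55 obs 1101.5 pred 1099.5 conf 0.81 line 22.0 109 th [0.1175 0.098  0.13  ] res [-0.001 -0.01   0.023  0.005 -0.017] V 0.0 wcreq 2.68 
 crank meas -58.1 cmd 301.4 r 0.07 z 0.1885 F [-1.   3.5  8.3] open 0.359
21.52021298476287
mark [(0.69, array([0.6956, 0.1108, 0.1165]))]
pointer [(0.95, array([0.6996, 0.1096, 0.1108])), (0.61, array([0.5801, 0.0621, 0.1118]))]
```

View pics/d.png

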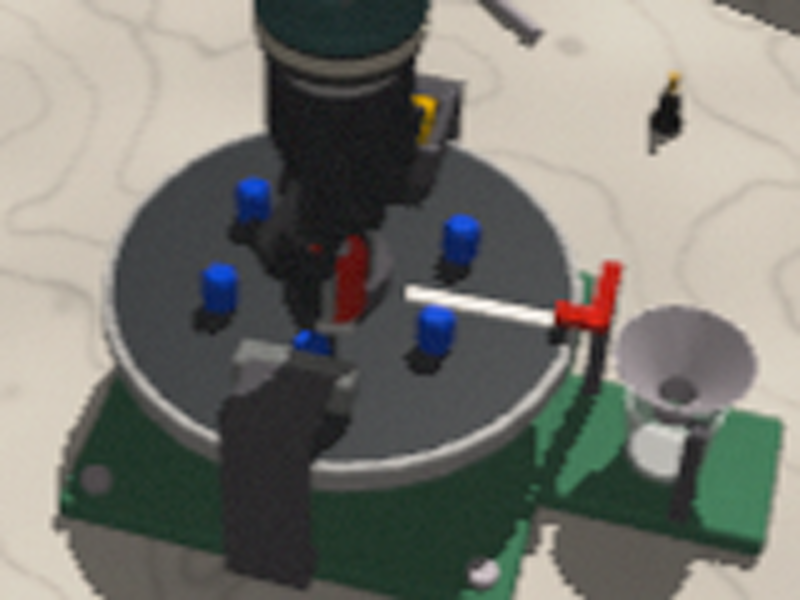

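The white line's outer end lies under the pointer, about 2° (5 mm) off, and the disc is still. I'll release the knob and lift away.

send_rows:
  rows:
    - {"turn": [0, 0, 0], "slide": [0, 0, 0], "fingers": 0.7}
    - {"turn": [0, 0, 0], "slide": [0, 0, 0], "fingers": 0.5}
    - {"turn": [0, 0, 0], "slide": [0, 0, 0], "fingers": 0.3}
    - {"turn": [0, 0, 0], "slide": [0, 0, 0], "fingers": 0.1}
    - {"turn": [0, 0, 0], "slide": [0, 0, 0], "fingers": 0}
    - {"turn": [0, 0, 0], "slide": [0, 0, 0], "fingers": 0}
    - {"turn": [0, 0, 0], "slide": [0, 0, -0.03], "fingers": 0}
    - {"turn": [0, 0, 0], "slide": [0, 0, -0.06], "fingers": 0}

```text
time_s: 21.75
eef_pos: [0.6138, 0.0033, 0.2238]
tcp_rot: [3.141, -0.001, 3.141]
wrist_force: [0.3, -0.3, 0.8]
opening: 0.996
gripper_force: 0.0
```

send_rows:
  rows:
    - {"turn": [0, 0, 0], "slide": [0, 0, -0.08], "fingers": 0}
    - {"turn": [0, 0, 0], "slide": [0, 0, -0.08], "fingers": 0}
    - {"turn": [0, 0, 0], "slide": [0, 0, 0], "fingers": 0}
    - {"turn": [0, 0, 0], "slide": [0, 0, 0], "fingers": 0}
    - {"turn": [0, 0, 0], "slide": [0, 0, 0], "fingers": 0}
    - {"turn": [0, 0, 0], "slide": [0, 0, 0], "fingers": 0}

```text
time_s: 22.5
eef_pos: [0.614, 0.0033, 0.2867]
tcp_rot: [3.141, -0.001, 3.142]
wrist_force: [-0.7, -0.3, -0.7]
opening: 1.001
gripper_force: 0.0
```

```bash
python3 - <<'E'
from h import *
for i in range(2):
    p=phase();print(np.degrees(p[0])+30,p[1:])
s=sensors.sense();print(s['time_s'],s['eef_pos'],s['wrist_force'],s['opening'])
E
```

```text
21.61398872237791 (np.float64(0.8324371605362563), np.float64(22.0), np.float64(105.28))
21.615663994569598 (np.float64(0.8309780123536397), np.float64(22.0), np.float64(105.41))
22.6 [0.61408554 0.00329167 0.28696957] [-1.2908284   0.0355416   0.59797714] 0.9958616873795151
```

```bash
python3 -c "
from station import robot
print(robot.hand_in())"
```

```text
the job is handed in; nothing more can be done
None
```

I handed the job in at 22.6 s of the 61 s allowed. The turntable ran at about 1.5–1.6 rad/s for roughly 9 s, and it now rests with the white line about 2° (5 mm) from the pointer. The knob is released and the arm is clear; the hand-in returned no verdict.

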